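Weigh a wedged pantry tin against the olive jar

TASK

Weigh the top aluminium tin of the caddy against the olive jar: pull it straight up out of the stack, keeping it upright, and stand it on the round cork mat and let go. Then take it again by its two short ends, lower it gently between the walls of the balance's scoop pan so that it stands on the pan's floor, and let go. Finish by standing the larger brass weight beside it on the floor of the scoop, so that the balance comes to rest level with the jar still on its pan; leave the things that are not needed where they are.

Things in the scene. Friction and masses are not known exactly. Their poses are not given: they have to be found in the camera images.
- tea_tin: top tin of the stack, aluminium, olive label on both broad faces (+x and -x). 40 (x) by 60 (y) by 52 mm high; the lowest 14 mm is a foot, 34 by 54 mm, wedged in the collar of the tin below by two sprung rubber strips: a straight upward pull of 4 to 15 N over some 10 mm frees it. Closed flat top, 150 g. Origin: centre of underside, z up. In the stack only the broad faces can be gripped
- caddy: fixed caddy, 75 (x) by 104 mm (y), with three stacked tins. Origin: centre of underside, on the table. Two cheeks (4 mm plates, 40 mm wide, tops 140 mm up) stand across y, inner faces 36 mm from the centre: 6 mm off the top tin's ends. The lower tins are clipped in; the collar's rim is 100 mm up. The top tin starts on the caddy's axis, underside 86 mm up, axes parallel to the caddy's
- mat: fixed round cork mat, 120 mm across, 5 mm thick, empty. Origin: centre of its underside; its top is 5 mm above
- balance: fixed white base of the two-pan balance, 130 (x) by 340 mm (y); origin: centre of underside, on the table. Scoop pan at y +140 mm, jar pan at y -140 mm. Pans stay horizontal; as one rises the other sinks by as much, 24 mm in all. Level: both pan origins 104 mm above the base's origin. At the start the jar holds the scoop at its upper stop, 116 mm, the jar pan at its lower, 92 mm
- scoop: scoop pan: steel trough 150 mm long (its x), open at both ends, with walls along the long sides 54 mm above the floor, 52 mm apart inside, 3 mm thick. Origin: centre of its floor's upper face, axes as the balance's. The tin stands in it with its y along the trough, either way round, 6 mm from each wall (too narrow for fingers), leaving room beside it for the weight. Sinks softly when pressed
- jar_pan: the other pan of the balance, a flat steel disc 124 mm across. Origin: centre of its upper face, z up
- jar: olive ceramic jar with a knobbed lid, 72 mm across, 96 mm high, 350 g, standing on the jar pan. Origin: centre of its underside
- weight_big: larger brass weight, 200 g: cylinder 34 mm across, 20 mm high, with a round knob on top, 16 mm across, straight-sided from 31 to 52 mm above the underside (12 mm neck below it); 55 mm high over all. Origin: centre of underside, z up. Stands on the turntable. Tin and this weight together balance the jar
- weight_small: a smaller brass weight of the same form, 100 g, 25 mm across and 50 mm high, on the turntable; not needed. Which of two places each weight has varies. Origin: centre of its underside
- turntable: fixed round wooden turntable, 260 mm across, top 25 mm above the table; it does not turn. Origin: centre of its underside
- spice_bottle: amber glass spice bottle with black cap on the turntable, 42 mm across, 90 mm high; leave alone. Origin: centre of its underside
- orange_box: orange plastic container with white lid on the turntable, 64 mm square, 70 mm high; leave alone. Origin: centre of its underside
- twist_tin: small round aluminium tin with twist cap on the turntable, 51 mm across, 56 mm high; leave alone. Origin: centre of its underside
- pepper_mill: wooden pepper mill, 56 mm across, 150 mm high, at the back; leave alone. Origin: centre of its underside
- honey_jar: amber honey jar with brass cap, 70 mm across, 100 mm high, at the back; leave alone. Origin: centre of its underside
- salt_bowl: white salt bowl, 110 mm across, 45 mm high, on the right; leave alone. Origin: centre of its underside
Mind the look-alikes: they are no part of the job. Leave any red look-alike of the caddy alone. What is shaped like the tea_tin but pink is not meant.

How it is judged:
On the way, in this order (a step that is already met when the one before it is completed fails the run):
1. the top tin is drawn up clear of the stack, upright (z of tea_tin in the frame of caddy above 0.105 m and angle between tea_tin's own z axis and vertical below 0.2 rad), for 0.1 s.
2. the tin stands on the cork mat, let go (horizontal distance between tea_tin and mat below 0.05 m and z of tea_tin in the frame of mat between 0.001 and 0.01 m and angle between tea_tin's own z axis and vertical below 0.1 rad and linear speed of tea_tin below 0.02 m/s and contact force between tea_tin and the fingers below 0.1 N), for 0.2 s.
3. the tin stands on the floor of the scoop pan, let go (x of tea_tin in the frame of scoop between -0.048 and 0.048 m and y of tea_tin in the frame of scoop between -0.012 and 0.012 m and z of tea_tin in the frame of scoop between -0.004 and 0.006 m and angle between tea_tin's own z axis and vertical below 0.1 rad and contact force between tea_tin and the fingers below 0.1 N), for 0.2 s.
At the end, for the whole second after the job is handed in: Tin and larger weight stand upright (0.1 rad), at rest and released on the scoop's floor (6 mm), between its walls and within its length; the jar still stands on its pan; the scoop's floor is still and within 3 mm of level, 104 mm above the base's origin (all of step 3 and x of weight_big in the frame of scoop between -0.075 and 0.075 m and y of weight_big in the frame of scoop between -0.026 and 0.026 m and z of weight_big in the frame of scoop between -0.004 and 0.006 m and angle between each of weight_big, jar's own z axis and vertical below 0.1 rad and contact force between weight_big and the fingers below 0.1 N and z of scoop in the frame of balance between 0.101 and 0.107 m and linear speed of each of scoop, tea_tin, weight_big below 0.01 m/s and z of jar in the frame of jar_pan between -0.004 and 0.006 m and horizontal distance between jar and jar_pan below 0.035 m); the robot touches nothing.
It fails at once if the tin is tipped by more than 0.4 rad (angle between tea_tin's own z axis and vertical above 0.4 rad).
It fails at once if the tin is dropped or rammed into the scoop (contact over 35 N) (contact force between tea_tin and scoop above 35 N).
It fails at once if the weight is dropped or rammed into the scoop (contact over 35 N) (contact force between weight_big and scoop above 35 N).
It fails at once if the jar is tipped or pushed off the middle of its pan (angle between jar's own z axis and vertical above 0.25 rad or horizontal distance between jar and jar_pan above 0.04 m).
It fails at once if a thing that is not needed is moved by more than 25 mm or knocked over (distance of any of weight_small, spice_bottle, orange_box, twist_tin, pepper_mill, honey_jar, salt_bowl from where it was at the start of the episode above 0.025 m or angle between any of weight_small, spice_bottle, orange_box, twist_tin, pepper_mill, honey_jar, salt_bowl's own z axis and vertical above 0.3 rad).
It also fails if it takes over 69 s, if anything falls off the work surface, if the arm or the gripper's body presses on something with over 40 N, if the wrist force passes 120 N, or if a joint passes its speed limit or range.

ROBOT

A 7-joint arm with a two-finger parallel gripper is mounted at the origin on the work surface. World frame = base frame: x ahead of the robot, y to its left, z up, the work surface at z = 0. Lengths are in m, angles in rad, forces in N, time in s.
With the tool pointing down it reaches from about 0.4 to 0.85 m from the base axis. Payload 10.4 kg.
Tool frame: the origin (TCP) lies at the centre of the arm's flange, where the gripper is bolted on; the fingertips stand 182 mm ahead of it and the grasp point (between the pads) lies 164 mm ahead of it; z points along the fingers, y is the line along which they close (so a half turn about z gives the same grasp; the last joint's range is limited). The gripper opens to 87 mm and grips with 3 to 60 N. Pads are 19 mm wide; open, the fingers measure 117 mm over their backs; the gripper's body (75 mm by 190 mm) begins 51 mm behind the grasp point.
Start: joints at [-1.321, 0.332, -0.065, 1.46, 0.022, 1.35, -0.088], TCP at [0.168, 0.602, 0.405] pointing down, gripper open.
Joint ranges: [-2.6, 2.6], [-0.5, 2.12], [-1.47, 1.34], [0.16, 2.42], [-1.27, 4.41], [0.06, 2.06], [-2.6, 2.6]. Speed limits (rad/s): [2.22, 2.22, 2.79, 2.79, 3.14, 3.14, 3.14].

INTERFACE

Orientations are given as a unit quaternion [x, y, z, w].
In Python, from bench import r, eyes, job gives the robot as it stands. The module is installed in compiled form; this text tells all that it offers.
- The arm moves only by the shell command python3 -m inch 'ROWS' [OPENING] [FORCE]. ROWS is JSON, a list of rows, each a list of 6 numbers: the shift along the tool's x, y, z normalised to -1 to 1, where 1 is 4 cm, then the turn, a rotation vector about the tool's x, y, z normalised to -1 to 1, where 1 is 0.12 rad. In form: [[x, y, z, wx, wy, wz], ...]. A call has exactly 5 rows; each row shifts and turns the commanded pose from where the row before left it, along the tool's axes as they then stand; what a row does not reach is not made up. A row lasts 1/12 s, in which the tool goes at most 41.7 mm and 7.16 degrees, less where a joint would pass 70% of its speed; a pose out of reach is approached as far as the arm can. A call with a number of a shift or a turn outside -1 to 1 is refused whole. A call with a gripper value outside its range is refused whole. OPENING is the gripper command: -1 is shut, 1 is fully open, values between are in proportion, set as the call begins (- or left out, the last holds). The fingers move at their own pace and stop on an object; FORCE is the grip in N (left out, the last holds). Time passes only in rows, so rows that do not move let the fingers close, or fill a call up. It gives the time, the measured TCP pose, the force, the opening and the grip force at its end, in the units of the state.
- r.read_state(): the state, without advancing time (a new reading comes with each control period).
- eyes.camera(name): name is "scene" or "top"; returns a dict with "pixels" (400x640x3 uint8, red, green, blue), "fx", "fy", "cx", "cy" (pixels), "extrinsics" (4x4, takes a point from camera to world coordinates). Camera axes: x right, y down, z forward; pixel columns grow to the right and rows downward; lengths in m; the calibration is good to about 2 mm. A picture is of the moment at which its call begins. There is no depth.
- job.close_job(): hands the job in; it is judged then, once.
The state is a dict: "time": time; "joint_positions": joint angles; "joint_vel": joint speeds; "joint_torque": joint torques, N m; "ee_pos": TCP position; "eef_rot": TCP orientation; "ft_force": force on the tool from outside, world axes, zero at the start; "torque": the same for the moment, N m; "width": finger opening in m; "grip_force": force on a finger pad.
Only numpy, scipy, OpenCV 4.12 (cv2) and the standard library are available. Lean on these libraries where they do the work, as an engineer would, in place of code of your own. Each camera call takes 0.05 s, during which the arm holds its last target. There are 200 camera calls.

## Working session

There is one attempt and no reset: what is moved stays moved. The work goes in short steps, Python scripts to look and compute and a shell command to move; the robot and the scene stay as the last step left them, time stands still between calls to the robot, and variables do not carry over. Pictures are saved under pics/ and viewed, at most 10 in all, crops included, and the job is handed in when it is done.

```bash
mkdir -p pics
python3 - <<'E'
from bench import r, eyes, job
import cv2,numpy as np
np.set_printoptions(precision=4,suppress=True)
for n in("scene","top"):
    c=eyes.camera(n); cv2.imwrite(f"pics/{n}0.png",c["pixels"][:,:,::-1]); print(n,c["fx"],c["fy"],c["cx"],c["cy"]);print(np.array(c["extrinsics"]))
print(r.read_state())
E
```

```text
scene 461.9072293292601 461.9072293292601 315.0155651514287 197.45013351662743
[[-0.6384  0.4361 -0.6342  1.2259]
 [ 0.7695  0.343  -0.5388  0.666 ]
 [-0.0175 -0.832  -0.5546  0.7447]
 [ 0.      0.      0.      1.    ]]
top 505.23330491992743 505.23330491992743 319.16813701806836 196.5016015565013
[[ 0.0186 -0.9881  0.1525  0.3082]
 [-0.9998 -0.0175  0.009   0.0177]
 [-0.0063 -0.1526 -0.9883  1.5086]
 [ 0.      0.      0.      1.    ]]
{'time': 0.1, 'joint_positions': array([-1.3206,  0.3328, -0.0647,  1.4608,  0.0216,  1.3498, -0.0885]), 'joint_vel': array([ 0.0003, -0.0014,  0.0011, -0.002 , -0.0002,  0.0025, -0.0022]), 'joint_torque': array([  0.0008, -62.454 ,   0.0242, -39.0719,  -0.0615,   0.0365,
         0.0001]), 'ee_pos': array([0.1684, 0.6018, 0.404 ]), 'eef_rot': array([ 0.136 ,  0.9907, -0.0006, -0.    ]), 'ft_force': array([-0.4643,  0.0923,  0.1218]), 'torque': array([ 0.1114, -0.0389, -0.0074]), 'grip_force': 0.0, 'width': 0.08699721970051603}
```

View pics/scene0.png

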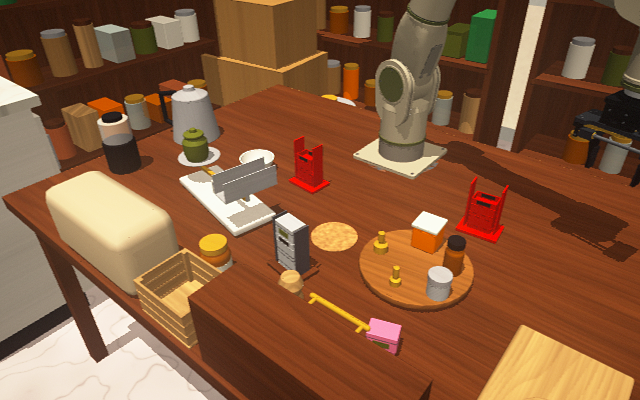

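View pics/top0.png

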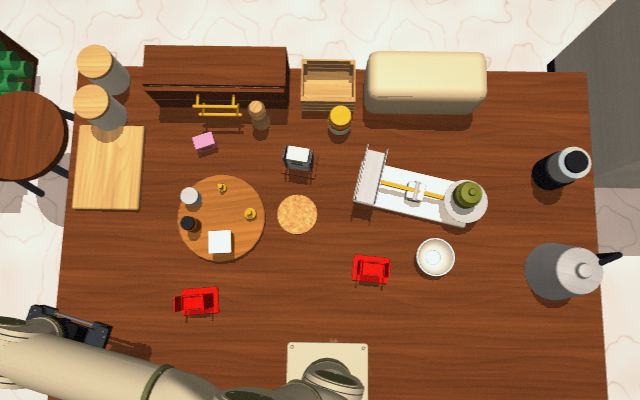

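The scene view shows the caddy at (292,245), the mat at (334,236) and the scoop at (245,180). The weights are at (381,242) and (396,275). In the top view the caddy is at (298,158), the mat at (297,214), the scoop at (370,177) and the weights at (222,187) and (250,213). Next I enlarge these regions.

```bash
cat > h.py <<'E'
import numpy as np,cv2
from bench import r,eyes,job
from scipy.spatial.transform import Rotation as R
np.set_printoptions(precision=4,suppress=True)
def cast(c,u,v,z):
    E=np.array(c["extrinsics"]);d=E[:3,:3]@np.array([(u-c["cx"])/c["fx"],(v-c["cy"])/c["fy"],1]);o=E[:3,3]
    return o+d*(z-o[2])/d[2]
def proj(c,p):
    E=np.array(c["extrinsics"]);q=E[:3,:3].T@(np.array(p)-E[:3,3]);return q[:2]/q[2]*[c["fx"],c["fy"]]+[c["cx"],c["cy"]]
def crop(im,x,y,w,h,s): return cv2.resize(im[y:y+h,x:x+w],(w*s,h*s),interpolation=cv2.INTER_CUBIC)
E
python3 - <<'E'
import cv2,numpy as np
t=cv2.imread("pics/top0.png");s=cv2.imread("pics/scene0.png")
from h import crop
a=crop(t,270,130,65,60,6);b=crop(t,345,140,65,60,6)
c=crop(t,205,170,65,60,6);d=crop(s,262,205,65,60,6)
cv2.imwrite("pics/m1.png",cv2.resize(np.vstack([np.hstack([a,b]),np.hstack([c,d])]),(650,600)))
E
```

```text
(no output)
```

View pics/m1.png

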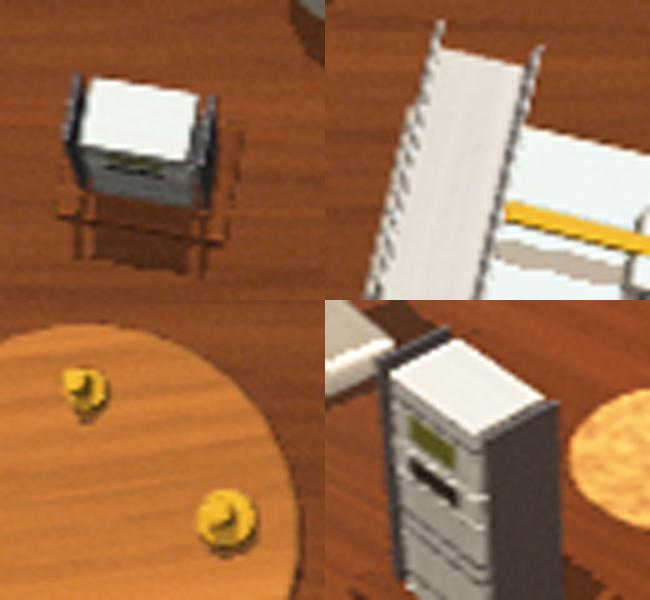

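Top left of the montage: the tin's top quad lies between its two cheeks. Bottom left: the larger weight is the one at about (250,213) in the top view. Now I mask the tin top, mat and weights, and enlarge the balance.

Run:
```python
from h import *
T=eyes.camera("top");S=eyes.camera("scene")
t=cv2.cvtColor(T["pixels"],cv2.COLOR_RGB2HSV);s=cv2.cvtColor(S["pixels"],cv2.COLOR_RGB2HSV)
def comp(hsv,lo,hi,box):
    x,y,w,h=box;m=np.zeros(hsv.shape[:2],np.uint8);m[y:y+h,x:x+w]=cv2.inRange(hsv,np.array(lo),np.array(hi))[y:y+h,x:x+w]
    c=max(cv2.findContours(m,cv2.RETR_EXTERNAL,cv2.CHAIN_APPROX_NONE)[0],key=cv2.contourArea);return c[:,0]+0.0
def rect(cam,c,z):
    P=np.array([cast(cam,u,v,z)[:2] for u,v in c]);(cx,cy),wh,a=cv2.minAreaRect((P*1000).astype(np.float32));return cx,cy,wh,a
for nm,cam,hsv,box in(("top",T,t,(280,140,34,35)),("scene",S,s,(268,208,45,35))):
    c=comp(hsv,[0,0,200],[180,40,255],box);print("tin",nm,len(c),rect(cam,c,.138))
for nm,cam,hsv,box in(("top",T,t,(270,190,55,50)),("scene",S,s,(305,217,58,38))):
    c=comp(hsv,[8,60,175],[25,255,255],box);print("mat",nm,rect(cam,c,.005),len(c))
for nm,cam,hsv,bs in(("top",T,t,[(243,205,16,18),(214,180,16,16)]),("scene",S,s,[(370,228,22,28),(386,262,20,28)])):
    for b in bs:
        c=comp(hsv,[22,190,90],[32,255,255],b);x0,y0=c.min(0);x1,y1=c.max(0)
        print("weight",nm,x0,y0,x1,y1,"body@z.045",rect(cam,c,.045),"topcenter",cast(cam,c[c[:,1]==y0,0].mean(),y0,.078))
cv2.imwrite("pics/b1.png",crop(T["pixels"][:,:,::-1],347,140,145,92,5))
cv2.imwrite("pics/b2.png",crop(S["pixels"][:,:,::-1],172,140,115,98,6))
```

```text
tin top 62 (639.9645385742188, 92.85498046875, (58.43784713745117, 37.46001434326172), 81.32244110107422)
tin scene 58 (640.5955200195312, 93.9769058227539, (59.31647872924805, 39.55585861206055), 80.73340606689453)
mat top (486.30035400390625, 98.36308288574219, (114.60330963134766, 116.94977569580078), 1.0381383895874023) 110
mat scene (485.16265869140625, 98.00094604492188, (115.21513366699219, 118.97099304199219), 38.49785232543945) 111
weight top 249.0 208.0 253.0 210.0 body@z.045 (493.9043884277344, 229.34535217285156, (13.1143217086792, 2.421609401702881), 57.52324295043945) topcenter [0.4922 0.2287 0.078 ]
weight top 223.0 184.0 223.0 184.0 body@z.045 (566.2932739257812, 315.0224914550781, (0.0, 0.0), 0.0) topcenter [0.5605 0.3083 0.078 ]
weight scene 374.0 241.0 386.0 247.0 body@z.045 (485.4038391113281, 234.4296417236328, (20.275001525878906, 28.496232986450195), 20.39697265625) topcenter [0.5151 0.2412 0.078 ]
weight scene 390.0 278.0 399.0 282.0 body@z.045 (565.47705078125, 324.75048828125, (12.196491241455078, 19.32540512084961), 38.63138198852539) topcenter [0.5936 0.3354 0.078 ]
```

View pics/b1.png

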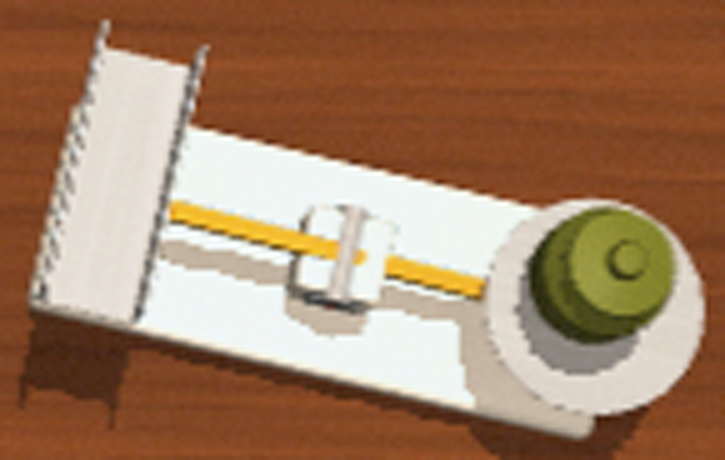

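View pics/b2.png

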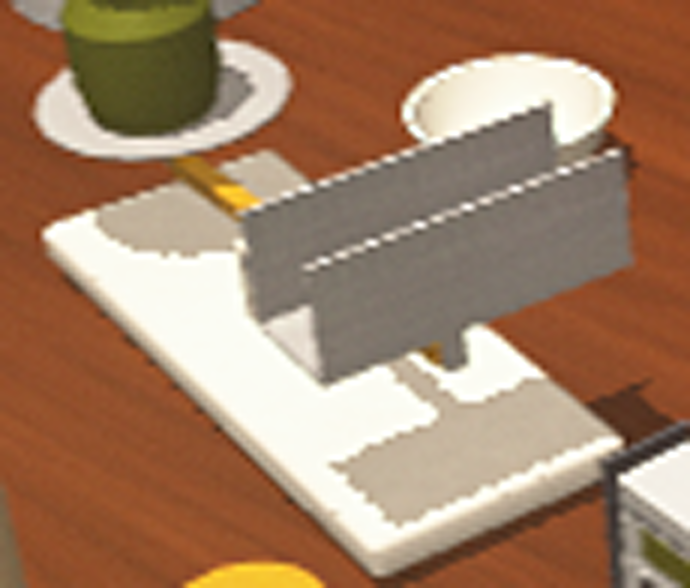

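b1 shows the scoop floor's far edge at about (108,48)–(190,67) and its near edge at (45,305)–(137,320). b2 shows the wall-top edges running (245,212)–(548,103) and (305,268)–(620,150). I cast these, and take the brass by saturation instead.

Run:
```python
from h import *
T=eyes.camera("top");S=eyes.camera("scene")
tp=lambda p,z:cast(T,347+(p[0]+.5)/5-.5,140+(p[1]+.5)/5-.5,z)[:2]
sp=lambda p,z:cast(S,172+(p[0]+.5)/6-.5,140+(p[1]+.5)/6-.5,z)[:2]
def show(n,P):
    P=np.array(P);print(n,"ctr",P.mean(0),"w",np.linalg.norm(P[0]-P[1]),np.linalg.norm(P[2]-P[3]),"len",np.linalg.norm((P[0]+P[1]-P[2]-P[3])/2),"ang x",np.degrees(np.arctan2(*((P[0]+P[1]-P[2]-P[3])[::-1]))))
show("top floor",[tp((106,48),.116),tp((190,67),.116),tp((45,303),.116),tp((137,320),.116)])
show("top walltops",[tp((105,22),.17),tp((204,47),.17)]+[tp((40,285),.17),tp((145,305),.17)])
show("scene walltops",[sp((245,212),.17),sp((305,268),.17),sp((548,103),.17),sp((620,150),.17)])
print("scene floor near edge",sp((262,320),.116),sp((325,382),.116))
print("jarpan",(tp((484,305),.092)+tp((704,305),.092))/2,(tp((597,198),.092)+tp((597,415),.092))/2)
print("knob",tp((628,260),.188))
for n,c,box in(("top",T,(240,200,24,26)),("top",T,(212,178,24,24)),("scene",S,(366,224,30,36)),("scene",S,(382,258,28,36))):
    x,y,w,h=box;hsv=cv2.cvtColor(c["pixels"],cv2.COLOR_RGB2HSV)[y:y+h,x:x+w]
    print(n,box);m=(hsv[...,0]>=21)&(hsv[...,0]<35)&(hsv[...,1]>150)
    for i,row in enumerate(m): 
        if row.any(): print(y+i,''.join('#' if k else '.' for k in row))
```

```text
top floor ctr [ 0.5829 -0.1126] w 0.04854277824886442 0.051940890750699305 len 0.14898579188884006 ang x -12.20326970047882
top walltops ctr [ 0.5832 -0.1097] w 0.05539608993759373 0.05709637042556613 len 0.14767573421241936 ang x -12.92223589635809
scene walltops ctr [ 0.5825 -0.1099] w 0.05407660128714326 0.05425274916948299 len 0.14654262043570226 ang x -12.813700340575078
scene floor near edge [ 0.6459 -0.1546] [ 0.6602 -0.0987]
jarpan [ 0.5224 -0.3831] [ 0.5219 -0.3848]
knob [ 0.5322 -0.3745]
top (240, 200, 24, 26)
208 .........###............
209 ..........####..........
210 .......####.##..........
211 ......####..##..........
212 .....#####...##.........
213 .....#####.#.##.........
214 .....#.......##.........
215 .....#.......#..........
216 .............#..........
top (212, 178, 24, 24)
184 ......######............
185 ......###...............
186 ......####..............
187 .......##...............
188 .........#..#...........
189 ............##..........
scene (366, 224, 30, 36)
231 ..............####............
232 .............#####............
233 .............#####............
234 ...............###............
241 ..........##..................
242 .........###..................
243 ........#####.......#.........
244 .........############.........
245 .........############.........
246 ..........###########.........
247 ...........########...........
scene (382, 258, 28, 36)
266 ............####............
267 ............#####...........
268 ............#####...........
269 ..............##............
276 .........#..................
277 .........#..................
278 ........##.......#..........
279 .........###...###..........
280 .........#########..........
281 ..........########..........
282 ............####............
```

```bash
cat >> h.py <<'E'
def go(x,y,zg,yd):
    """units left to put grasp point at x,y,zg with tool y at yd deg (down)"""
    s=r.read_state();Q=R.from_quat(s["eef_rot"]);a=np.radians(yd);yv=np.array([np.cos(a),np.sin(a),0]);zv=np.array([0,0,-1.])
    best=None
    for k in(1,-1):
        G=R.from_matrix(np.c_[np.cross(k*yv,zv),k*yv,zv]);w=(Q.inv()*G).as_rotvec()/.12
        if best is None or np.linalg.norm(w)<np.linalg.norm(best[1]): best=(G,w)
    d=np.array([x,y,zg+.164])-s["ee_pos"]
    print("t %.2f rot"%s["time"],best[1],"shift before rot",Q.inv().apply(d)/.04,"after rot",best[0].inv().apply(d)/.04)
    print("grasp",s["ee_pos"]+Q.apply([0,0,.164]),"F",s["ft_force"],"w",s["width"],"g",s["grip_force"],"j",s["joint_positions"])
E
python3 -m inch '[[0,0,0,0,0,0.81],[0,0,0,0,0,0.81],[0,0,0,0,0,0.81],[0,0,0,0,0,0.81],[0,0,0,0,0,0.81]]' 1 20
python3 -m inch '[[0,0,0,0,0,0.81],[0,0,0,0,0,0.81],[0,0,0,0,0,0.81],[0,0,0,0,0,0.81],[0,0,0,0,0,0.81]]'
python3 -m inch '[[0,0,0,0,0,0.81],[0,0,0,0,0,0.81],[0,0,0,0,0,0.81],[0,0,0,0,0,0.81],[0,0,0,0,0,0.81]]'
python3 - <<'E'
from h import *
go(.640,.0934,.20,-9)
T=eyes.camera("top");S=eyes.camera("scene")
print("big: scene knob",cast(S,380.8,232,.080),"base",cast(S,380.3,243,.045),"top body",cast(T,249.9,213,.043),"knob top",cast(T,251,209.5,.08))
E
```

```text
time: 0.72
ee_pos: [0.1684, 0.6019, 0.4047]
eef_rot: [0.373, 0.928, -0.0, -0.0]
ft_force: [0.1, -0.1, 0.2]
width: 0.0869
grip_force: 0.0
time: 1.13
ee_pos: [0.1683, 0.6019, 0.4047]
eef_rot: [0.585, 0.811, -0.0, 0.0]
ft_force: [-0.4, 0.7, -0.7]
width: 0.0867
grip_force: 0.0
time: 1.55
ee_pos: [0.1684, 0.6019, 0.4047]
eef_rot: [0.763, 0.647, -0.0, 0.0]
ft_force: [0.8, -0.7, 1.1]
width: 0.0871
grip_force: 0.0
t 1.55 rot [-0.0004  0.0005 -0.0643] shift before rot [-10.6053  13.7167   1.0176] after rot [-10.7108  13.6345   1.0176]
grasp [0.1683 0.6019 0.2407] F [ 0.7986 -0.6631  1.1377] w 0.08705360628013332 g 0.0 j [-1.4736  0.329   0.1311  1.4696 -0.0434  1.3458 -1.5046]
big: scene knob [0.4826 0.2329 0.08  ] base [0.4798 0.2323 0.045 ] top body [0.482  0.2326 0.043 ] knob top [0.4877 0.2244 0.08  ]
```

```bash
python3 -m inch '[[-0.53,0.68,0,0,0,0],[-0.53,0.68,0,0,0,0],[-0.53,0.68,0,0,0,0],[-0.53,0.68,0,0,0,0],[-0.53,0.68,0,0,0,0]]' >/dev/null
python3 -m inch '[[-0.53,0.68,0,0,0,0],[-0.53,0.68,0,0,0,0],[-0.53,0.68,0,0,0,0],[-0.53,0.68,0,0,0,0],[-0.53,0.68,0,0,0,0]]' >/dev/null
python3 -m inch '[[-0.53,0.68,0,0,0,0],[-0.53,0.68,0,0,0,0],[-0.53,0.68,0,0,0,0],[-0.53,0.68,0,0,0,0],[-0.53,0.68,0,0,0,0]]' >/dev/null
python3 -m inch '[[-0.53,0.68,0,0,0,0],[-0.53,0.68,0,0,0,0],[-0.53,0.68,0,0,0,0],[-0.53,0.68,0,0,0,0],[0,0,0,0,0,0]]'
python3 -c "
from h import *
go(.640,.0934,.20,-9)"
```

```text
time: 3.32
ee_pos: [0.6172, 0.1152, 0.4046]
eef_rot: [0.763, 0.647, -0.001, 0.002]
ft_force: [-1.4, -0.4, 0.5]
width: 0.087
grip_force: 0.0
t 3.32 rot [ 0.0183  0.0291 -0.0579] shift before rot [-0.441   0.6486  1.0174] after rot [-0.4491  0.6478  1.0144]
grasp [0.6175 0.1146 0.2406] F [-1.3967 -0.4213  0.5458] w 0.08696587309971907 g 0.0 j [-0.6795  0.3653  0.5509  1.4807 -0.1888  1.3488 -0.2807]
```

```bash
python3 -m inch '[[-0.44,0.65,0,0,0,0],[0,0,0.5,0,0,-0.06],[0,0,0.5,0,0,0],[0,0,0,0,0,0],[0,0,0,0,0,0]]'
python3 - <<'E'
from h import *
go(.640,.0934,.123,-9)
T=eyes.camera("top");S=eyes.camera("scene")
cv2.imwrite("pics/g1.png",np.hstack([crop(T["pixels"][:,:,::-1],262,125,80,100,5),crop(S["pixels"][:,:,::-1],252,165,80,100,5)]))
E
```

```text
time: 3.73
ee_pos: [0.637, 0.1007, 0.3641]
eef_rot: [0.758, 0.652, -0.001, -0.001]
ft_force: [0.7, -0.1, 0.9]
width: 0.0872
grip_force: 0.0
t 3.73 rot [-0.0173  0.0056  0.0566] shift before rot [-0.167   0.1061  1.9273] after rot [-0.1676  0.1032  1.9274]
grasp [0.6366 0.1006 0.2001] F [ 0.7049 -0.1264  0.9401] w 0.08717845637702089 g 0.0 j [-0.6299  0.4326  0.542   1.484  -0.227   1.2901 -0.2156]
```

View pics/g1.png

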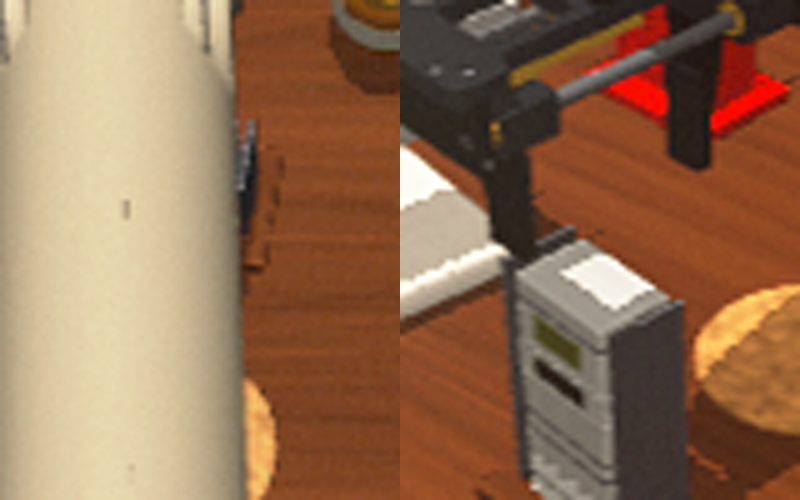

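The picture shows the open fingers straddling the tin (open space on each side in x), with the top view hidden by the arm. I centre and go down.

```bash
python3 -m inch '[[-0.17,0.1,0,0,0,0],[0,0,0.5,0,0,0.05],[0,0,0.5,0,0,0],[0,0,0.5,0,0,0],[0,0,0,0,0,0]]' 
python3 -c "
from h import *
go(.640,.0934,.123,-9)"
```

```text
time: 4.25
ee_pos: [0.6394, 0.0928, 0.3019]
eef_rot: [0.761, 0.649, -0.002, -0.001]
ft_force: [-0.9, 0.6, 0.4]
width: 0.087
grip_force: 0.0
t 4.25 rot [-0.0318  0.013  -0.0091] shift before rot [0.0181 0.014  0.3734] after rot [0.0175 0.0126 0.3735]
grasp [0.6387 0.0926 0.1379] F [-0.8592  0.6361  0.3509] w 0.08698318281992758 g 0.0 j [-0.6074  0.4874  0.5275  1.5482 -0.2574  1.18   -0.1893]
```

```bash
python3 -m inch '[[0.02,0.01,0.37,0,0,0],[0,0,0,0,0,0],[0,0,0,0,0,0],[0,0,0,0,0,0],[0,0,0,0,0,0]]' >/dev/null
python3 -m inch '[[0,0,0,0,0,0],[0,0,0,0,0,0],[0,0,0,0,0,0],[0,0,0,0,0,0],[0,0,0,0,0,0]]' -1 40
python3 -m inch '[[0,0,0,0,0,0],[0,0,0,0,0,0],[0,0,0,0,0,0],[0,0,0,0,0,0],[0,0,0,0,0,0]]' -1 40
python3 -c "
from h import *
go(.640,.0934,.123,-9)"
```

```text
time: 5.08
ee_pos: [0.6407, 0.0938, 0.29]
eef_rot: [0.761, 0.649, 0.0, -0.0]
ft_force: [-0.8, -0.7, 0.4]
width: 0.0611
grip_force: 0.0
time: 5.5
ee_pos: [0.6407, 0.0938, 0.2899]
eef_rot: [0.761, 0.649, -0.0, -0.0]
ft_force: [-0.4, -0.1, 0.1]
width: 0.0393
grip_force: 40.0
t 5.50 rot [-0.0003  0.0001 -0.0135] shift before rot [-0.0124 -0.0159  0.0731] after rot [-0.0124 -0.0159  0.0731]
grasp [0.6407 0.0938 0.1259] F [-0.4323 -0.1049  0.1449] w 0.03929489209001023 g 39.99882124364376 j [-0.6047  0.5004  0.5228  1.5571 -0.265   1.1553 -0.1862]
```

```bash
python3 -m inch '[[0,0,-0.05,0,0,0],[0,0,-0.05,0,0,0],[0,0,-0.05,0,0,0],[0,0,-0.05,0,0,0],[0,0,-0.05,0,0,0]]' 
python3 -m inch '[[0,0,-0.05,0,0,0],[0,0,-0.05,0,0,0],[0,0,-0.05,0,0,0],[0,0,-0.05,0,0,0],[0,0,-0.05,0,0,0]]' 
python3 -m inch '[[0,0,-0.1,0,0,0],[0,0,-0.1,0,0,0],[0,0,-0.1,0,0,0],[0,0,-0.1,0,0,0],[0,0,-0.1,0,0,0]]' 
python3 -c "
from h import *
go(.640,.0934,.24,-9)"
```

```text
time: 5.92
ee_pos: [0.6405, 0.0938, 0.2998]
eef_rot: [0.761, 0.649, -0.0, -0.0]
ft_force: [0.2, -0.4, -8.0]
width: 0.0401
grip_force: 40.0
time: 6.33
ee_pos: [0.6409, 0.0938, 0.3106]
eef_rot: [0.761, 0.649, 0.0, 0.0]
ft_force: [0.1, 1.3, -0.7]
width: 0.0397
grip_force: 40.0
time: 6.75
ee_pos: [0.6407, 0.0938, 0.3305]
eef_rot: [0.761, 0.649, 0.0, 0.0]
ft_force: [-0.3, -0.2, -1.6]
width: 0.0398
grip_force: 40.0
t 6.75 rot [ 0.0013 -0.0012 -0.0141] shift before rot [-0.0121 -0.0163 -1.8385] after rot [-0.0124 -0.0166 -1.8385]
grasp [0.6408 0.0938 0.1665] F [-0.2972 -0.2395 -1.579 ] w 0.03984614488708881 g 39.99807385727763 j [-0.6137  0.464   0.5363  1.5168 -0.2454  1.228  -0.2   ]
```

```bash
python3 -m inch '[[0,0,-0.3,0,0,0],[0,0,-0.4,0,0,0],[0,0,-0.2,0,0,0],[0,0,0,0,0,0],[0,0,0,0,0,0]]' 
python3 -c "
from h import *
go(.475,.088,.20,-9)"
```

```text
time: 7.17
ee_pos: [0.6408, 0.0938, 0.3664]
eef_rot: [0.761, 0.649, 0.001, 0.0]
ft_force: [0.1, -0.1, -0.8]
width: 0.0397
grip_force: 40.0
t 7.17 rot [ 0.007  -0.005  -0.0141] shift before rot [-0.7974 -4.0696  0.0553] after rot [-0.7905 -4.0709  0.0592]
grasp [0.6409 0.0938 0.2024] F [ 0.1208 -0.0977 -0.7961] w 0.03971035571640179 g 39.998080702498555 j [-0.6193  0.4368  0.5463  1.4749 -0.2309  1.2933 -0.2104]
```

```bash
python3 -m inch '[[-0.08,-0.4,0,0,0,0],[-0.08,-0.4,0,0,0,0],[-0.08,-0.4,0,0,0,0],[-0.08,-0.4,0,0,0,0],[-0.08,-0.4,0,0,0,0]]' >/dev/null
python3 -m inch '[[-0.08,-0.4,0,0,0,0],[-0.08,-0.4,0,0,0,0],[-0.08,-0.4,0,0,0,0],[-0.08,-0.4,0,0,0,0],[-0.08,-0.4,0,0,0,0]]' >/dev/null
python3 -m inch '[[0,0,0.4,0,0,0],[0,0,0.6,0,0,0],[0,0,0.6,0,0,0],[0,0,0.6,0,0,0],[0,0,0.6,0,0,0]]' 
python3 -c "
from h import *
go(.475,.088,.046,-9)"
```

```text
time: 8.42
ee_pos: [0.4771, 0.0874, 0.2523]
eef_rot: [0.761, 0.649, -0.0, -0.0]
ft_force: [0.2, -0.5, -1.0]
width: 0.0398
grip_force: 40.0
t 8.42 rot [-0.0041  0.001  -0.014 ] shift before rot [ 0.0066 -0.0544  1.0588] after rot [ 0.0066 -0.0549  1.0587]
grasp [0.477  0.0874 0.0883] F [ 0.1869 -0.4674 -1.0035] w 0.03983261075581564 g 39.998535979539156 j [-0.7622  0.1857  0.532   2.0198 -0.1143  0.9649 -0.3311]
```

```bash
python3 -m inch '[[0,0,0.4,0,0,0],[0,0,0.2,0,0,0],[0,0,0.1,0,0,0],[0,0,0,0,0,0],[0,0,0,0,0,0]]' 
python3 -c "
from h import *
go(.475,.088,.045,-9)"
```

```text
time: 8.83
ee_pos: [0.478, 0.0875, 0.2265]
eef_rot: [0.761, 0.649, 0.0, 0.0]
ft_force: [0.8, 0.0, -0.8]
width: 0.0395
grip_force: 40.0
t 8.83 rot [ 0.0054 -0.0034 -0.0151] shift before rot [-0.0006 -0.0752  0.4385] after rot [-0.0003 -0.0749  0.4385]
grasp [0.4781 0.0876 0.0625] F [ 0.7744  0.0066 -0.82  ] w 0.0395113219434652 g 39.99795083887875 j [-0.7496  0.2311  0.5243  2.0374 -0.1462  0.9077 -0.3055]
```

```bash
python3 -m inch '[[0,0,0.15,0,0,0],[0,0,0.1,0,0,0],[0,0,0.05,0,0,0],[0,0,0.05,0,0,0],[0,0,0.03,0,0,0]]' 
python3 -m inch '[[0,0,0.03,0,0,0],[0,0,0.03,0,0,0],[0,0,0,0,0,0],[0,0,0,0,0,0],[0,0,0,0,0,0]]' 
python3 -c "
from h import *
go(.475,.088,.045,-9)"
```

```text
time: 9.25
ee_pos: [0.4776, 0.0875, 0.2105]
eef_rot: [0.761, 0.649, -0.0, -0.0]
ft_force: [-0.2, 0.6, -1.8]
width: 0.0396
grip_force: 40.0
time: 9.67
ee_pos: [0.4778, 0.0875, 0.2088]
eef_rot: [0.761, 0.649, 0.0, -0.0]
ft_force: [-2.2, -0.7, 5.9]
width: 0.0394
grip_force: 40.0
t 9.67 rot [-0.0011 -0.0036 -0.015 ] shift before rot [ 0.0016 -0.0702 -0.0052] after rot [ 0.0017 -0.0702 -0.0052]
grasp [0.4778 0.0876 0.0448] F [-2.2321 -0.6596  5.9455] w 0.03936963220706729 g 39.99797129072249 j [-0.7397  0.2628  0.5167  2.0488 -0.1693  0.8701 -0.2869]
```

```bash
python3 -m inch '[[0,0,0,0,0,0],[0,0,0,0,0,0],[0,0,0,0,0,0],[0,0,0,0,0,0],[0,0,0,0,0,0]]' 1 40
python3 -m inch '[[0,0,0,0,0,0],[0,0,0,0,0,0],[0,0,0,0,0,0],[0,0,0,0,0,0],[0,0,0,0,0,0]]' >/dev/null
python3 -m inch '[[0,0,-0.2,0,0,0],[0,0,-0.4,0,0,0],[0,0,-0.5,0,0,0],[0,0,-0.5,0,0,0],[0,0,0,0,0,0]]' 
python3 -m inch '[[0,0,0,0,0,-0.87],[0,0,0,0,0,-0.87],[0,0,0,0,0,-0.87],[0,0,0,0,0,-0.87],[0,0,0,0,0,-0.87]]' >/dev/null
python3 -m inch '[[0,0,0,0,0,-0.87],[0,0,0,0,0,-0.87],[0,0,0,0,0,-0.87],[0,0,0,0,0,-0.87],[0,0,0,0,0,-0.87]]' >/dev/null
python3 -m inch '[[0,0,0,0,0,-0.87],[0,0,0,0,0,-0.87],[0,0,0,0,0,-0.87],[0,0,0,0,0,-0.87],[0,0,0,0,0,-0.87]]'
python3 - <<'E'
from h import *
go(.478,.0875,.04,81)
T=eyes.camera("top");S=eyes.camera("scene")
cv2.imwrite("pics/g2.png",np.hstack([crop(T["pixels"][:,:,::-1],252,165,80,100,5),crop(S["pixels"][:,:,::-1],297,175,80,100,5)]))
E
```

```text
time: 10.08
ee_pos: [0.4777, 0.0875, 0.2083]
eef_rot: [0.761, 0.649, 0.0, 0.0]
ft_force: [-0.5, -0.7, -0.1]
width: 0.0651
grip_force: 0.0
time: 10.92
ee_pos: [0.4789, 0.0875, 0.2763]
eef_rot: [0.761, 0.649, 0.003, 0.001]
ft_force: [-0.1, -0.5, 0.1]
width: 0.087
grip_force: 0.0
time: 12.17
ee_pos: [0.4776, 0.0874, 0.2725]
eef_rot: [0.079, 0.997, 0.0, 0.0]
ft_force: [-0.5, -0.7, -0.2]
width: 0.0868
grip_force: 0.0
t 12.17 rot [ 0.0005  0.0011 -0.0128] shift before rot [-0.0084  0.0037  1.713 ] after rot [-0.0086  0.0038  1.713 ]
grasp [0.4777 0.0874 0.1085] F [-0.4825 -0.669  -0.2102] w 0.08682666108395144 g 0.0 j [-0.6398  0.1491  0.3936  1.9956 -0.0674  1.009   1.1979]
```

View pics/g2.png

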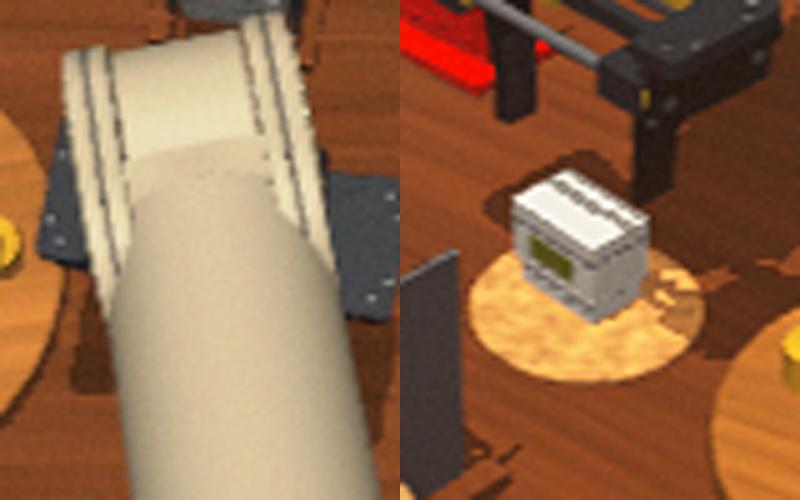

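The tin stands upright on the mat at about (580,250) in the crop, and the fingers are lined up over its short ends. I go down and grip it.

```bash
python3 -m inch '[[0,0,0.4,0,0,0],[0,0,0.5,0,0,0],[0,0,0.5,0,0,0],[0,0,0.28,0,0,0],[0,0,0,0,0,0]]' >/dev/null
python3 -m inch '[[0,0,0,0,0,0],[0,0,0,0,0,0],[0,0,0,0,0,0],[0,0,0,0,0,0],[0,0,0,0,0,0]]' 
python3 -m inch '[[0,0,0,0,0,0],[0,0,0,0,0,0],[0,0,0,0,0,0],[0,0,0,0,0,0],[0,0,0,0,0,0]]' -1 30
python3 -m inch '[[0,0,0,0,0,0],[0,0,0,0,0,0],[0,0,0,0,0,0],[0,0,0,0,0,0],[0,0,0,0,0,0]]' 
python3 -c "
from h import *
go(.478,.0875,.041,81)"
```

```text
time: 13.1
ee_pos: [0.4779, 0.0876, 0.2058]
eef_rot: [0.082, 0.997, 0.0, 0.0]
ft_force: [-0.5, -0.3, 0.5]
width: 0.0872
grip_force: 0.0
time: 13.52
ee_pos: [0.4776, 0.0875, 0.2051]
eef_rot: [0.082, 0.997, 0.0, -0.0]
ft_force: [0.3, -1.6, 0.5]
width: 0.0618
grip_force: 0.5
time: 13.93
ee_pos: [0.4776, 0.0875, 0.2051]
eef_rot: [0.082, 0.997, 0.0, -0.0]
ft_force: [-0.5, -1.2, 1.8]
width: 0.0593
grip_force: 30.0
t 13.93 rot [-0.     -0.0009 -0.0544] shift before rot [-0.009   0.0025  0.0029] after rot [-0.009   0.0024  0.0029]
grasp [0.4776 0.0875 0.0411] F [-0.5454 -1.2064  1.8395] w 0.05934786346010265 g 29.999924772419035 j [-0.6197  0.257   0.3816  2.0457 -0.1252  0.8607  1.2396]
```

```bash
python3 -m inch '[[0,0,-0.2,0,0,0],[0,0,-0.4,0,0,0],[0,0,-0.5,0,0,0],[0,0,-0.5,0,0,0],[0,0,-0.5,0,0,0]]' 
python3 -m inch '[[0,0,-0.5,0,0,0],[0,0,-0.5,0,0,0],[0,0,-0.5,0,0,0],[0,0,-0.5,0,0,0],[0,0,-0.5,0,0,0]]' 
python3 -m inch '[[0,0,-0.3,0,0,0.9],[0,0,0,0,0,0.9],[0,0,0,0,0,0.9],[0,0,0,0,0,0.9],[0,0,0,0,0,0.9]]' >/dev/null
python3 -m inch '[[0,0,0,0,0,0.9],[0,0,0,0,0,0.9],[0,0,0,0,0,0.9],[0,0,0,0,0,0.9],[0,0,0,0,0,0.9]]' >/dev/null
python3 -m inch '[[0,0,0,0,0,0.9],[0,0,0,0,0,0.9],[0,0,0,0,0,0.9],[0,0,0,0,0,0.9],[0,0,0,0,0,0.9]]'
python3 - <<'E'
from h import *
go(.5574,-.1043,.235,-12.7)
E
```

```text
time: 14.35
ee_pos: [0.4775, 0.0874, 0.2904]
eef_rot: [0.082, 0.997, -0.0, -0.0]
ft_force: [1.3, 0.1, -1.6]
width: 0.0601
grip_force: 30.0
time: 14.77
ee_pos: [0.4774, 0.0873, 0.3906]
eef_rot: [0.082, 0.997, 0.0, 0.0]
ft_force: [0.9, -0.3, -2.2]
width: 0.0596
grip_force: 30.0
time: 16.02
ee_pos: [0.4775, 0.0874, 0.4016]
eef_rot: [0.78, 0.626, 0.0, -0.0]
ft_force: [-0.7, -0.3, -1.3]
width: 0.0597
grip_force: 30.0
t 16.02 rot [ 0.0003 -0.002   0.0279] shift before rot [-4.2458  2.9889  0.0632] after rot [-4.2357  3.0031  0.0641]
grasp [0.4775 0.0874 0.2376] F [-0.7281 -0.3037 -1.349 ] w 0.05967362391522917 g 29.992236723192036 j [-0.6745  0.0097  0.4056  1.8423 -0.0042  1.2902 -0.4861]
```

```bash
python3 -m inch '[[-0.42,0.3,0,0,0,0],[-0.42,0.3,0,0,0,0],[-0.42,0.3,0,0,0,0],[-0.42,0.3,0,0,0,0],[-0.42,0.3,0,0,0,0]]' >/dev/null
python3 -m inch '[[-0.42,0.3,0,0,0,0],[-0.42,0.3,0,0,0,0],[-0.42,0.3,0,0,0,0],[-0.42,0.3,0,0,0,0],[-0.42,0.3,0,0,0,0]]' >/dev/null
python3 -m inch '[[0,0,0,0,0,0],[0,0,0,0,0,0],[0,0,0,0,0,0],[0,0,0,0,0,0],[0,0,0,0,0,0]]'
python3 - <<'E'
from h import *
go(.5574,-.1043,.2061,-12.7)
S=eyes.camera("scene")
cv2.imwrite("pics/g3.png",crop(S["pixels"][:,:,::-1],180,90,115,100,6))
E
```

```text
time: 17.27
ee_pos: [0.5593, -0.1011, 0.4012]
eef_rot: [0.778, 0.629, 0.0, -0.0]
ft_force: [-0.0, 0.3, -1.0]
width: 0.0596
grip_force: 30.0
t 17.27 rot [-0.0011 -0.0056  0.0861] shift before rot [-0.0895 -0.0305  0.7786] after rot [-0.0893 -0.0296  0.7786]
grasp [ 0.5593 -0.101   0.2372] F [-0.0334  0.3296 -1.0037] w 0.05956495487929313 g 29.999959990382195 j [-0.4088  0.225   0.5946  1.6488 -0.1305  1.3077 -0.0032]
```

View pics/g3.png

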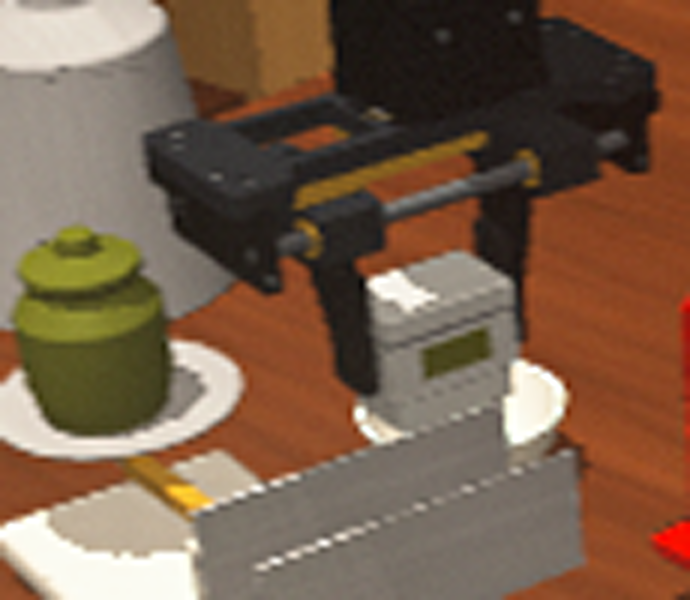

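The tin hangs just above the trough, parallel to its walls, and the jar is undisturbed. I correct the small residuals and lower it, watching the force.

```bash
python3 -m inch '[[-0.09,-0.03,0.1,0,0,0.09],[0,0,0.2,0,0,0],[0,0,0.2,0,0,0],[0,0,0.1,0,0,0],[0,0,0,0,0,0]]' 
python3 -c "
from h import *
go(.5574,-.1043,.152,-12.7)"
python3 -m inch '[[0,0,0.1,0,0,0],[0,0,0.1,0,0,0],[0,0,0.1,0,0,0],[0,0,0.1,0,0,0],[0,0,0,0,0,0]]' 
python3 -c "
from h import *
go(.5574,-.1043,.152,-12.7)"
```

```text
time: 17.73
ee_pos: [0.5572, -0.1051, 0.3755]
eef_rot: [0.782, 0.624, -0.001, -0.001]
ft_force: [-0.8, -0.1, -1.2]
width: 0.06
grip_force: 30.0
t 17.73 rot [-0.0192  0.0035 -0.0148] shift before rot [0.0207 0.0042 1.4878] after rot [0.02   0.0008 1.4878]
grasp [ 0.5568 -0.1051  0.2115] F [-0.7864 -0.1157 -1.2346] w 0.05996102505982652 g 29.999991534277797 j [-0.4007  0.2422  0.5947  1.6866 -0.1414  1.2584  0.001 ]
time: 18.15
ee_pos: [0.5574, -0.1052, 0.3602]
eef_rot: [0.782, 0.624, -0.0, -0.0]
ft_force: [-1.3, 0.5, -1.8]
width: 0.0599
grip_force: 30.0
t 18.15 rot [-0.0094  0.0017 -0.0161] shift before rot [ 0.0235 -0.0028  1.1045] after rot [ 0.0233 -0.004   1.1045]
grasp [ 0.5572 -0.1052  0.1962] F [-1.3301  0.5271 -1.7767] w 0.05992823197882068 g 29.999969280324876 j [-0.3968  0.2553  0.5921  1.7061 -0.1501  1.227   0.0076]
```

```bash
python3 -m inch '[[0.02,0,0.15,0,0,0],[0,0,0.15,0,0,0],[0,0,0.15,0,0,0],[0,0,0.1,0,0,0],[0,0,0.1,0,0,0]]' 
python3 -m inch '[[0,0,0.1,0,0,0],[0,0,0.1,0,0,0],[0,0,0.05,0,0,0],[0,0,0,0,0,0],[0,0,0,0,0,0]]' 
python3 -c "
from h import *
go(.5574,-.1043,.152,-12.7)"
```

```text
time: 18.57
ee_pos: [0.5576, -0.1045, 0.3344]
eef_rot: [0.782, 0.624, -0.0, -0.0]
ft_force: [0.1, -0.3, -1.4]
width: 0.0598
grip_force: 30.0
time: 18.98
ee_pos: [0.5577, -0.1046, 0.3251]
eef_rot: [0.782, 0.624, 0.0, -0.0]
ft_force: [0.6, -0.3, -0.8]
width: 0.0597
grip_force: 30.0
t 18.98 rot [-0.0002 -0.0002 -0.0166] shift before rot [ 0.0047 -0.01    0.2282] after rot [ 0.0047 -0.01    0.2282]
grasp [ 0.5577 -0.1046  0.1611] F [ 0.6234 -0.2596 -0.8488] w 0.05974471288747525 g 29.999887347221375 j [-0.3876  0.2896  0.5838  1.7464 -0.1728  1.1571  0.0232]
```

```bash
python3 -m inch '[[0,0,0.06,0,0,0],[0,0,0.06,0,0,0],[0,0,0.04,0,0,0],[0,0,0.03,0,0,0],[0,0,0.03,0,0,0]]' 
python3 -m inch '[[0,0,0.03,0,0,0],[0,0,0.03,0,0,0],[0,0,0,0,0,0],[0,0,0,0,0,0],[0,0,0,0,0,0]]'
python3 - <<'E'
from h import *
go(.5574,-.1043,.152,-12.7)
S=eyes.camera("scene");T=eyes.camera("top")
cv2.imwrite("pics/g4.png",np.hstack([crop(S["pixels"][:,:,::-1],190,120,100,100,4),crop(T["pixels"][:,:,::-1],340,120,100,100,4)]))
E
```

```text
time: 19.4
ee_pos: [0.5577, -0.1046, 0.3162]
eef_rot: [0.782, 0.624, 0.0, -0.0]
ft_force: [-0.5, 0.2, -0.1]
width: 0.06
grip_force: 30.0
time: 19.82
ee_pos: [0.5577, -0.1046, 0.314]
eef_rot: [0.782, 0.624, 0.0, -0.0]
ft_force: [-1.7, 0.5, 1.6]
width: 0.0593
grip_force: 30.0
t 19.82 rot [-0.0005 -0.0011 -0.0162] shift before rot [ 0.0047 -0.0088 -0.0496] after rot [ 0.0047 -0.0088 -0.0496]
grasp [ 0.5577 -0.1045  0.15  ] F [-1.7106  0.4974  1.6389] w 0.05925290731667703 g 30.000040750019252 j [-0.3839  0.3015  0.5807  1.7582 -0.1808  1.1354  0.0292]
```

View pics/g4.png

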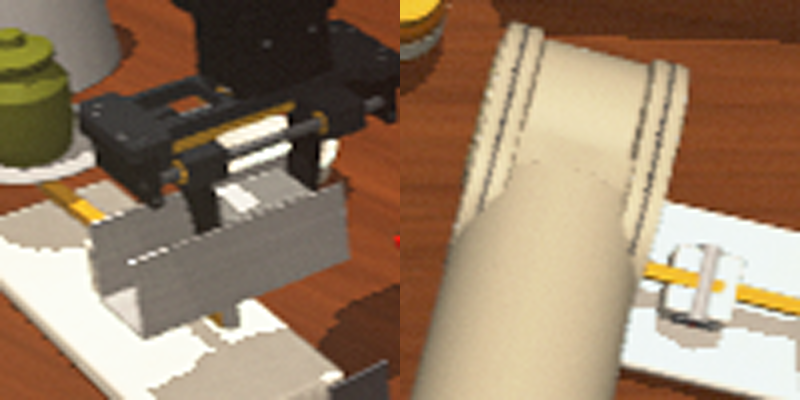

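The picture shows the tin down between the scoop walls, and the force reading shows about 3 N of contact. I release and rise, then measure the scoop contents from the side.

```bash
python3 -m inch '[[0,0,0,0,0,0],[0,0,0,0,0,0],[0,0,0,0,0,0],[0,0,0,0,0,0],[0,0,0,0,0,0]]' 1
python3 -m inch '[[0,0,0,0,0,0],[0,0,0,0,0,0],[0,0,0,0,0,0],[0,0,0,0,0,0],[0,0,0,0,0,0]]' >/dev/null
python3 -m inch '[[0,0,-0.2,0,0,0],[0,0,-0.3,0,0,0],[0,0,-0.5,0,0,0],[0,0,-0.5,0,0,0],[0,0,-0.6,0,0,0]]'
python3 - <<'E'
from h import *
go(.4815,.2327,.24,-12.7)
T=eyes.camera("top")
h=cv2.cvtColor(T["pixels"],cv2.COLOR_RGB2HSV)
print("box",cast(T,219,242,.095),"small",cast(T,222,187.5,.043),"mill",cast(T,258,115,.1))
E
```

```text
time: 20.33
ee_pos: [0.5578, -0.1045, 0.3139]
eef_rot: [0.782, 0.624, 0.0, 0.0]
ft_force: [-0.7, -0.2, -0.2]
width: 0.0832
grip_force: 0.0
time: 21.17
ee_pos: [0.5575, -0.1046, 0.3995]
eef_rot: [0.782, 0.624, -0.0, -0.0]
ft_force: [0.3, 0.1, -0.9]
width: 0.0869
grip_force: 0.0
t 21.17 rot [-0.0013  0.0002 -0.0178] shift before rot [ 7.8011 -3.7238 -0.1114] after rot [ 7.809  -3.707  -0.1119]
grasp [ 0.5575 -0.1046  0.2355] F [ 0.3233  0.0641 -0.8796] w 0.08689475589576216 g 0.0 j [-0.4071  0.2236  0.599   1.6544 -0.13    1.3038 -0.0091]
box [0.3927 0.3082 0.095 ] small [0.5561 0.3179 0.043 ] mill [0.7612 0.2121 0.1   ]
```

```bash
python3 -m inch '[[0.52,-0.25,0,0,0,0],[0.52,-0.25,0,0,0,0],[0.52,-0.25,0,0,0,0],[0.52,-0.25,0,0,0,0],[0.52,-0.25,0,0,0,0]]' -0.08 20 >/dev/null
python3 -m inch '[[0.52,-0.25,0,0,0,0],[0.52,-0.25,0,0,0,0],[0.52,-0.25,0,0,0,0],[0.52,-0.25,0,0,0,0],[0.52,-0.25,0,0,0,0]]' >/dev/null
python3 -m inch '[[0.52,-0.25,0,0,0,0],[0.52,-0.25,0,0,0,0],[0.52,-0.25,0,0,0,0],[0.52,-0.25,0,0,0,0],[0.52,-0.25,0,0,0,0]]' >/dev/null
python3 -m inch '[[0,0,0,0,0,0],[0,0,0,0,0,0],[0,0,0.4,0,0,0],[0,0,0.5,0,0,0],[0,0,0,0,0,0]]'
python3 - <<'E'
from h import *
go(.4815,.2327,.0665,-12.7)
T=eyes.camera("top");S=eyes.camera("scene")
cv2.imwrite("pics/top5.png",T["pixels"][:,:,::-1]);cv2.imwrite("pics/scene5.png",S["pixels"][:,:,::-1])
h=cv2.cvtColor(T["pixels"],cv2.COLOR_RGB2HSV)[145:210,345:400]
# tin top in the scoop: z .168
m=cv2.inRange(h,np.array([0,0,225]),np.array([180,30,255]));print(cv2.countNonZero(m))
for p in[(.557,-.1043,.168),(.528,-.098,.168)]:print(proj(T,p),proj(S,p))
E
```

```text
time: 22.88
ee_pos: [0.4803, 0.2314, 0.3595]
eef_rot: [0.782, 0.623, -0.002, 0.0]
ft_force: [-0.5, -0.8, -1.4]
width: 0.04
grip_force: 0.0
t 22.88 rot [-0.0197  0.0266 -0.0291] shift before rot [0.0483 0.0301 3.2254] after rot [0.0379 0.0226 3.2256]
grasp [0.4798 0.231  0.1955] F [-0.5137 -0.7756 -1.3539] w 0.03995986771412605 g 0.0 j [-0.833   0.1598  0.3303  1.7811 -0.0542  1.2136 -0.7125]
1303
[369.2489 181.9935] [252.9896 167.1027]
[366.8644 192.5723] [262.9736 163.3643]
```

```bash
python3 -m inch '[[0.04,0.02,0.5,0,0,0],[0,0,0.5,0,0,0],[0,0,0.5,0,0,0],[0,0,0.5,0,0,0],[0,0,0.4,0,0,0]]' >/dev/null
python3 -m inch '[[0,0,0.3,0,0,0],[0,0,0.2,0,0,0],[0,0,0,0,0,0],[0,0,0,0,0,0],[0,0,0,0,0,0]]'
python3 -c "
from h import *
go(.4815,.2327,.068,-12.7)
S=eyes.camera('scene');hsv=cv2.cvtColor(S['pixels'],cv2.COLOR_RGB2HSV)[224:260,366:396]
m=(hsv[...,0]>=21)&(hsv[...,0]<35)&(hsv[...,1]>150)
for i,row in enumerate(m):
    if row.any(): print(224+i,''.join('#' if k else '.' for k in row))
"
```

```text
time: 23.82
ee_pos: [0.4823, 0.2345, 0.2471]
eef_rot: [0.782, 0.624, 0.001, 0.0]
ft_force: [0.2, 0.6, -0.1]
width: 0.04
grip_force: 0.0
t 23.82 rot [ 0.0092 -0.0105 -0.0172] shift before rot [-0.0482 -0.009   0.3776] after rot [-0.0477 -0.0087  0.3777]
grasp [0.4825 0.2346 0.0831] F [ 0.2352  0.5862 -0.1078] w 0.04001419412132066 g 0.0 j [-0.8129  0.2905  0.3157  1.8883 -0.1077  0.9775 -0.6731]
231 ..............#...............
232 ...............#..............
233 .................#............
```

```bash
python3 -m inch '[[-0.05,-0.01,0.2,0,0,0],[0,0,0.1,0,0,0],[0,0,0.05,0,0,0],[0,0,0.02,0,0,0],[0,0,0,0,0,0]]'
python3 -m inch '[[0,0,0,0,0,0],[0,0,0,0,0,0],[0,0,0,0,0,0],[0,0,0,0,0,0],[0,0,0,0,0,0]]'
python3 -c "
from h import *
go(.4815,.2327,.068,-12.7)"
python3 -m inch '[[0,0,0,0,0,0],[0,0,0,0,0,0],[0,0,0,0,0,0],[0,0,0,0,0,0],[0,0,0,0,0,0]]' -1 20
python3 -m inch '[[0,0,0,0,0,0],[0,0,0,0,0,0],[0,0,0,0,0,0],[0,0,0,0,0,0],[0,0,0,0,0,0]]' -1 20
python3 -c "
from h import *
go(.4815,.2327,.068,-12.7)"
```

```text
time: 24.28
ee_pos: [0.4809, 0.2324, 0.2309]
eef_rot: [0.782, 0.624, -0.0, -0.0]
ft_force: [-0.4, 0.1, -0.2]
width: 0.0397
grip_force: 0.0
time: 24.7
ee_pos: [0.481, 0.2325, 0.2312]
eef_rot: [0.782, 0.624, 0.0, -0.0]
ft_force: [-0.0, -0.4, 0.1]
width: 0.0403
grip_force: 0.0
t 24.70 rot [ 0.0007 -0.0021 -0.0158] shift before rot [ 0.0073  0.0124 -0.0189] after rot [ 0.0072  0.0124 -0.0189]
grasp [0.481  0.2326 0.0672] F [-0.0134 -0.3947  0.0974] w 0.04025590248774367 g 0.0 j [-0.8078  0.3092  0.3127  1.9041 -0.1159  0.9453 -0.6646]
time: 25.12
ee_pos: [0.481, 0.2325, 0.2312]
eef_rot: [0.782, 0.624, 0.0, 0.0]
ft_force: [-1.4, 0.1, -2.0]
width: 0.0154
grip_force: 20.0
time: 25.53
ee_pos: [0.4809, 0.2325, 0.2311]
eef_rot: [0.782, 0.624, 0.0, -0.0]
ft_force: [1.7, 0.1, 0.0]
width: 0.0154
grip_force: 20.0
t 25.53 rot [ 0.0001 -0.0004 -0.0161] shift before rot [ 0.0087  0.0122 -0.0219] after rot [ 0.0087  0.0123 -0.0219]
grasp [0.4809 0.2325 0.0671] F [1.7227 0.084  0.0385] w 0.015366224316704775 g 19.98717092995321 j [-0.8078  0.3094  0.3127  1.9042 -0.1159  0.9453 -0.6646]
```

```bash
python3 -m inch '[[0,0,-0.2,0,0,0],[0,0,-0.4,0,0,0],[0,0,-0.5,0,0,0],[0,0,-0.6,0,0,0],[0,0,-0.6,0,0,0]]' 20 >/dev/null || true
python3 -c "
from h import *
go(.6267,-.1199,.245,-12.7)"
```

```text
t 25.53 rot [ 0.0001 -0.0004 -0.0161] shift before rot [-7.7818  5.5065 -4.4473] after rot [-7.7926  5.4914 -4.4469]
grasp [0.4809 0.2325 0.0671] F [1.7227 0.084  0.0385] w 0.015366224316704775 g 19.98717092995321 j [-0.8078  0.3094  0.3127  1.9042 -0.1159  0.9453 -0.6646]out of range
```

My mistake: I put the force in the opening slot, so the call was refused and nothing moved. I repeat it without the gripper values.

```bash
python3 -m inch '[[0,0,-0.2,0,0,0],[0,0,-0.4,0,0,0],[0,0,-0.5,0,0,0],[0,0,-0.5,0,0,0],[0,0,-0.5,0,0,0]]'
python3 -m inch '[[0,0,-0.5,0,0,0],[0,0,-0.5,0,0,0],[0,0,-0.5,0,0,0],[0,0,-0.5,0,0,0],[0,0,-0.3,0,0,0]]'
python3 -m inch '[[0,0,0,0,0,0],[0,0,0,0,0,0],[0,0,0,0,0,0],[0,0,0,0,0,0],[0,0,0,0,0,0]]'
python3 -c "
from h import *
go(.6267,-.1199,.245,-12.7)"
```

```text
time: 25.95
ee_pos: [0.4807, 0.2323, 0.3164]
eef_rot: [0.782, 0.624, -0.0, -0.0]
ft_force: [-0.4, -0.7, -1.1]
width: 0.0149
grip_force: 20.0
time: 26.37
ee_pos: [0.481, 0.2324, 0.4097]
eef_rot: [0.782, 0.624, 0.001, -0.0]
ft_force: [-0.3, 0.4, -1.6]
width: 0.0151
grip_force: 20.0
time: 26.78
ee_pos: [0.4807, 0.2324, 0.406]
eef_rot: [0.782, 0.624, -0.001, -0.0]
ft_force: [0.4, 0.2, -2.1]
width: 0.0151
grip_force: 20.0
t 26.78 rot [-0.0106  0.012  -0.0167] shift before rot [-7.7785  5.5112 -0.0708] after rot [-7.7894  5.4957 -0.075 ]
grasp [0.4805 0.2322 0.242 ] F [ 0.4217  0.2337 -2.0906] w 0.015116244855765664 g 19.988964201247654 j [-0.8401  0.1263  0.3334  1.717  -0.0425  1.3073 -0.7217]
```

```bash
python3 -m inch '[[-0.39,0.27,0,0,0,0],[-0.39,0.27,0,0,0,0],[-0.39,0.27,0,0,0,0],[-0.39,0.27,0,0,0,0],[-0.39,0.27,0,0,0,0]]' >/dev/null
python3 -m inch '[[-0.39,0.27,0,0,0,0],[-0.39,0.27,0,0,0,0],[-0.39,0.27,0,0,0,0],[-0.39,0.27,0,0,0,0],[-0.39,0.27,0,0,0,0]]' >/dev/null
python3 -m inch '[[-0.39,0.27,0,0,0,0],[-0.39,0.27,0,0,0,0],[-0.39,0.27,0,0,0,0],[-0.39,0.27,0,0,0,0],[-0.39,0.27,0,0,0,0]]' >/dev/null
python3 -m inch '[[-0.39,0.27,0,0,0,0],[-0.39,0.27,0,0,0,0],[-0.39,0.27,0,0,0,0],[-0.39,0.27,0,0,0,0],[-0.39,0.27,0,0,0,0]]' >/dev/null
python3 -m inch '[[0,0,0,0,0,0],[0,0,0,0,0,0],[0,0,0,0,0,0],[0,0,0,0,0,0],[0,0,0,0,0,0]]'
python3 - <<'E'
from h import *
go(.6267,-.1199,.212,-12.7)
S=eyes.camera("scene");T=cv2.imread("pics/top5.png")
cv2.imwrite("pics/g5.png",np.hstack([crop(S["pixels"][:,:,::-1],190,100,100,120,4),crop(T,345,130,70,100,6)[:480,:400]]))
E
```

```text
time: 28.87
ee_pos: [0.6224, -0.1186, 0.407]
eef_rot: [0.781, 0.624, 0.0, -0.0]
ft_force: [-0.0, -0.5, -1.4]
width: 0.0156
grip_force: 20.0
t 28.87 rot [-0.0024 -0.0042 -0.0041] shift before rot [-0.0078  0.1128  0.775 ] after rot [-0.0074  0.1126  0.7751]
grasp [ 0.6223 -0.1185  0.243 ] F [-0.0082 -0.5405 -1.4005] w 0.01564655592770367 g 19.990538900515276 j [-0.3198  0.3826  0.5792  1.4612 -0.211   1.3604  0.0482]
```

View pics/g5.png

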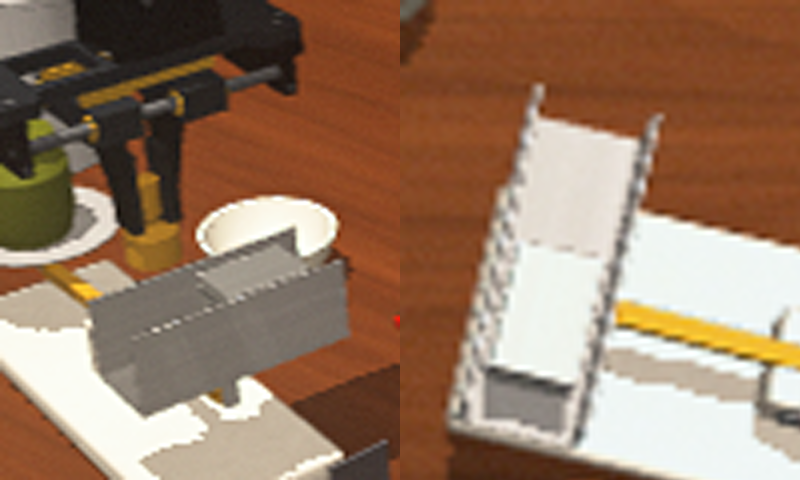

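The tin stands between the walls at the near end, with the far half of the floor free (right panel). The weight hangs upright in the fingers (left panel). I centre and lower it slowly.

```bash
python3 -m inch '[[0,0.11,0.1,0,0,0],[0,0,0.2,0,0,0],[0,0,0.2,0,0,0],[0,0,0.2,0,0,0],[0,0,0,0,0,0]]' 
python3 -c "
from h import *
go(.6267,-.1199,.158,-12.7)"
python3 -m inch '[[0,0,0.15,0,0,0],[0,0,0.2,0,0,0],[0,0,0.2,0,0,0],[0,0,0.2,0,0,0],[0,0,0,0,0,0]]' 
python3 -c "
from h import *
go(.6267,-.1199,.158,-12.7)"
```

```text
time: 29.33
ee_pos: [0.6262, -0.1204, 0.3765]
eef_rot: [0.782, 0.624, -0.001, -0.001]
ft_force: [-0.2, -0.1, -2.4]
width: 0.0152
grip_force: 20.0
t 29.33 rot [-0.0288  0.0039 -0.0157] shift before rot [0.0144 0.0143 1.3618] after rot [0.0138 0.0097 1.3619]
grasp [ 0.6256 -0.1203  0.2125] F [-0.2364 -0.0543 -2.3651] w 0.015236597033016249 g 19.990505347841463 j [-0.3107  0.4121  0.572   1.4898 -0.2259  1.3096  0.0588]
time: 29.75
ee_pos: [0.6262, -0.1204, 0.3469]
eef_rot: [0.782, 0.624, -0.001, -0.001]
ft_force: [-0.7, -0.3, -2.4]
width: 0.0154
grip_force: 20.0
t 29.75 rot [-0.0235  0.002  -0.0159] shift before rot [0.0142 0.0109 0.6224] after rot [0.014  0.0091 0.6224]
grasp [ 0.6258 -0.1203  0.1829] F [-0.6999 -0.3216 -2.3663] w 0.015371274001680285 g 19.99059665634377 j [-0.3061  0.4332  0.5641  1.5267 -0.2383  1.2538  0.0678]
```

```bash
python3 -m inch '[[0,0,0.1,0,0,0],[0,0,0.1,0,0,0],[0,0,0.1,0,0,0],[0,0,0.05,0,0,0],[0,0,0.05,0,0,0]]' 
python3 -m inch '[[0,0,0.05,0,0,0],[0,0,0.05,0,0,0],[0,0,0.05,0,0,0],[0,0,0.05,0,0,0],[0,0,0.05,0,0,0]]' 
python3 -m inch '[[0,0,0.05,0,0,0],[0,0,0.03,0,0,0],[0,0,0.03,0,0,0],[0,0,0,0,0,0],[0,0,0,0,0,0]]' 
python3 -c "
from h import *
go(.6267,-.1199,.146,-12.7)"
```

```text
time: 30.17
ee_pos: [0.6267, -0.1206, 0.3329]
eef_rot: [0.782, 0.624, 0.0, -0.0]
ft_force: [0.3, -0.5, -3.7]
width: 0.0153
grip_force: 20.0
time: 30.58
ee_pos: [0.6267, -0.1206, 0.323]
eef_rot: [0.782, 0.624, 0.0, -0.0]
ft_force: [-0.3, -0.1, -1.2]
width: 0.0153
grip_force: 20.0
time: 31.0
ee_pos: [0.6267, -0.1207, 0.3188]
eef_rot: [0.782, 0.624, 0.0, 0.0]
ft_force: [0.3, 0.5, 0.2]
width: 0.0157
grip_force: 20.0
t 31.00 rot [ 0.0017 -0.0009 -0.0164] shift before rot [ 0.0183 -0.0046  0.2199] after rot [ 0.0183 -0.0046  0.2199]
grasp [ 0.6268 -0.1206  0.1548] F [0.2805 0.4649 0.1528] w 0.015663236573390606 g 19.985884648010597 j [-0.3     0.4568  0.5555  1.5575 -0.2524  1.1993  0.0779]
```

```bash
python3 -m inch '[[0,0,0.05,0,0,0],[0,0,0.05,0,0,0],[0,0,0.05,0,0,0],[0,0,0.05,0,0,0],[0,0,0,0,0,0]]' 
python3 -m inch '[[0,0,0,0,0,0],[0,0,0,0,0,0],[0,0,0,0,0,0],[0,0,0,0,0,0],[0,0,0,0,0,0]]' 
python3 -m inch '[[0,0,0,0,0,0],[0,0,0,0,0,0],[0,0,0,0,0,0],[0,0,0,0,0,0],[0,0,0,0,0,0]]' -0.2
python3 -m inch '[[0,0,0,0,0,0],[0,0,0,0,0,0],[0,0,0,0,0,0],[0,0,0,0,0,0],[0,0,0,0,0,0]]'
python3 -c "
from h import *
go(.6267,-.1199,.146,-12.7)"
```

```text
time: 31.42
ee_pos: [0.6267, -0.1206, 0.3102]
eef_rot: [0.782, 0.624, -0.0, -0.0]
ft_force: [0.8, -0.6, 0.2]
width: 0.0156
grip_force: 20.0
time: 31.83
ee_pos: [0.6267, -0.1206, 0.3108]
eef_rot: [0.782, 0.624, 0.0, -0.0]
ft_force: [0.2, -0.6, 0.3]
width: 0.0151
grip_force: 20.0
time: 32.25
ee_pos: [0.6267, -0.1206, 0.3107]
eef_rot: [0.782, 0.624, 0.0, -0.0]
ft_force: [-0.8, 0.1, 0.7]
width: 0.0333
grip_force: 0.0
time: 32.67
ee_pos: [0.6267, -0.1206, 0.3107]
eef_rot: [0.782, 0.624, 0.0, -0.0]
ft_force: [0.3, 0.6, 0.5]
width: 0.035
grip_force: 0.0
t 32.67 rot [-0.0002 -0.0008 -0.0163] shift before rot [ 0.018  -0.0033  0.0174] after rot [ 0.018  -0.0033  0.0174]
grasp [ 0.6267 -0.1206  0.1467] F [0.3266 0.6221 0.4509] w 0.03497022199053004 g 0.0 j [-0.2981  0.4642  0.5527  1.5657 -0.2566  1.1848  0.0809]
```

Released at level height. I rise straight up, back away, and check numerically that the scoop is level and still.

```bash
python3 -m inch '[[0,0,-0.1,0,0,0],[0,0,-0.2,0,0,0],[0,0,-0.4,0,0,0],[0,0,-0.5,0,0,0],[0,0,-0.6,0,0,0]]' 
python3 -m inch '[[0,0,-0.6,0,0,0],[0.5,0,-0.5,0,0,0],[0.7,0,0,0,0,0],[0.7,0,0,0,0,0],[0.7,0,0,0,0,0]]' >/dev/null
python3 -m inch '[[0.7,0,0,0,0,0],[0.7,0,0,0,0,0],[0.7,0,0,0,0,0],[0.7,0,0,0,0,0],[0,0,0,0,0,0]]' 
python3 -m inch '[[0,0,0,0,0,0],[0,0,0,0,0,0],[0,0,0,0,0,0],[0,0,0,0,0,0],[0,0,0,0,0,0]]'
python3 - <<'E'
from h import *
def edge(c,z0=0):
    # white front wall-top highlight rows in scene at several columns; jar knob top row
    g=cv2.cvtColor(c["pixels"],cv2.COLOR_RGB2HSV);j=cv2.inRange(g,np.array([28,120,40]),np.array([45,255,255]))[120:165,170:220]
    y,x=np.nonzero(j);return (x.mean()+170,y.mean()+120,y.min()+120,y.max()+120,len(x))
old=cv2.imread("pics/scene5.png");o=dict(pixels=old[:,:,::-1].copy());S=eyes.camera("scene")
print("jar before",edge(o),"now",edge(S))
for z in(.080,.092,.104,.116):print("expected jar mid row",z,proj(S,(.522,-.384,z+.048)))
r.read_state()
a=eyes.camera("scene");b=eyes.camera("scene");c=eyes.camera("top");cv2.imwrite("pics/top6.png",c["pixels"][:,:,::-1]);cv2.imwrite("pics/scene6.png",b["pixels"][:,:,::-1])
print("later",edge(b))
# brass in the scoop, from the top
h=cv2.cvtColor(c["pixels"],cv2.COLOR_RGB2HSV)[140:208,345:392];m=cv2.inRange(h,np.array([18,130,60]),np.array([36,255,255]))
for i,row in enumerate(m):
    if row.any():print(140+i,''.join('#' if k else '.' for k in row))
print("expect weight at",proj(c,(.6267,-.1206,.124)),"knob",proj(c,(.6267,-.1206,.159)))
E
```

```text
time: 33.08
ee_pos: [0.6264, -0.1206, 0.3834]
eef_rot: [0.782, 0.624, -0.0, -0.0]
ft_force: [-0.6, 0.3, 0.3]
width: 0.0347
grip_force: 0.0
time: 33.92
ee_pos: [0.6748, 0.0974, 0.4267]
eef_rot: [0.779, 0.627, 0.001, -0.001]
ft_force: [0.8, 2.0, -0.6]
width: 0.0348
grip_force: 0.0
time: 34.33
ee_pos: [0.6745, 0.0889, 0.4271]
eef_rot: [0.782, 0.623, 0.0, 0.0]
ft_force: [-0.2, 1.3, 0.2]
width: 0.0349
grip_force: 0.0
jar before (np.float64(192.9676674364896), np.float64(141.70438799076211), np.int64(128), np.int64(161), 433) now (np.float64(192.75496688741723), np.float64(138.25827814569536), np.int64(124), np.int64(156), 453)
expected jar mid row 0.08 [196.3718 144.8961]
expected jar mid row 0.092 [195.714  141.2142]
expected jar mid row 0.104 [195.0496 137.4958]
expected jar mid row 0.116 [194.3786 133.7402]
later (np.float64(192.75965665236052), np.float64(138.45708154506437), np.int64(124), np.int64(158), 466)
155 ..........................#####................
156 .........................#######...............
157 ........................#########..............
158 .................
[... 172 characters left out ...]
#.............
162 ......................############.............
163 .......................###########.............
164 .......................##########..............
165 ........................########...............
166 .........................######................
167 ...........................##..................
181 ....................................####.......
182 ....................................########...
183 ....................................###########
184 ...................................############
185 ........................................#######
186 ............................................###
expect weight at [373.7178 160.4648] knob [375.0038 157.6081]
```

```bash
python3 -m inch '[[0,0,0,0,0,0],[0,0,0,0,0,0],[0,0,0,0,0,0],[0,0,0,0,0,0],[0,0,0,0,0,0]]' >/dev/null
python3 -m inch '[[0,0,0,0,0,0],[0,0,0,0,0,0],[0,0,0,0,0,0],[0,0,0,0,0,0],[0,0,0,0,0,0]]'
python3 - <<'E'
from h import *
def ecc(a,b,box):
    x,y,w,h=box;f=lambda i:cv2.cvtColor(i,cv2.COLOR_BGR2GRAY)
    W=np.eye(2,3,dtype=np.float32);cc,W=cv2.findTransformECC(f(a)[y:y+h,x:x+w],f(b),np.float32([[1,0,x],[0,1,y]]),cv2.MOTION_TRANSLATION);return cc,W[:,2]-[x,y]
o=cv2.imread("pics/scene5.png");p=cv2.imread("pics/scene6.png");S=eyes.camera("scene");n=S["pixels"][:,:,::-1].copy()
print("jar",ecc(o,n,(184,130,20,26)),"scoop",ecc(o,n,(215,168,60,26)),"since last",ecc(p,n,(184,126,20,26)),ecc(p,n,(215,170,60,26)))
print("per 12mm jar",proj(S,(.522,-.384,.152))-proj(S,(.522,-.384,.14)),"scoop",proj(S,(.59,-.08,.132))-proj(S,(.59,-.08,.144)))
E
```

```text
time: 35.37
ee_pos: [0.6746, 0.09, 0.4268]
eef_rot: [0.782, 0.624, 0.0, -0.0]
ft_force: [0.3, 1.4, -0.1]
width: 0.0347
grip_force: 0.0
jar (0.9834789935301456, array([-0.2122, -3.8754])) scoop (0.4573455192106053, array([2.0847, 2.2325])) since last (0.9845727613583484, array([ 0.3433, -0.0234])) (0.9947493233197887, array([0.2573, 0.09  ]))
per 12mm jar [-0.6644 -3.7184] scoop [0.4563 4.1064]
```

```bash
python3 -c "
from bench import job
print(job.close_job())"
```

```text
the job is handed in; nothing more can be done
None
```

I stood the tin on the mat, then set it on the scoop floor with the larger brass weight beside it, and handed the job in at about 35 s. The last pictures put the balance level to within about 1 mm and still, with the jar on its pan; no verdict came back.

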